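# Unfold the crank of a book press and clamp a book snugly

### The arm

A 6-joint arm with a two-finger parallel gripper is mounted at the origin on the work surface. World frame = base frame: x ahead of the robot, y to its left, z up, the work surface at z = 0. Lengths are in mm, angles in rad, forces in N, time in s.
With the tool pointing down it reaches from about 275 to 750 mm from the base axis. Payload 10.2 kg.
Tool frame: the origin (TCP) lies on the centre line of the jaws, within the pads' length; the fingertips stand 8 mm ahead of it and the grasp point (between the pads) lies 11 mm behind it; x points along the fingers, y is the direction in which the jaws open and shut, and the axes are right-handed (so a half turn about x gives the same grasp; the last joint's range is limited). The gripper opens to 85 mm and grips with 20 to 120 N. Pads are 22 mm wide; open, the fingers measure 114 mm over their backs; the gripper's body (76 mm by 85 mm) begins 54 mm behind the grasp point. The pads swing forward as they close: fully open they stand 13 mm farther back than shut.
Start: joints at [0.944, 0.313, 1.498, -0, 1.331, -0.223], TCP at [206.293, 482.777, 206.194] pointing down, gripper open.
Joint ranges: [-2.94, 2.94], [-0.97, 2.17], [0.19, 2.56], [-1.23, 4.37], [0.02, 3.11], [-2.88, 2.88]. Speed limits (rad/s): [2.39, 2.39, 3.01, 3.14, 3.14, 3.14].

### API

Orientations are given as a unit quaternion [w, x, y, z].
In Python, from rig import ctrl, vision, workorder gives the robot as it stands. The module is installed in compiled form; this text tells all that it offers.
- The arm moves only by the shell command python3 -m jog 'ROWS' [OPENING] [FORCE]. ROWS is JSON, a list that holds one entry, the list of rows, each a list of 6 numbers: the shift along the tool's x, y, z in m, then the turn, a rotation vector about the tool's x, y, z in rad. A call has 1 to 12 rows; each row shifts and turns the commanded pose from where the row before left it, along the tool's axes as they then stand; what a row does not reach is not made up. A row lasts 1/8 s, in which the tool goes at most 62.5 mm and 10.7 degrees, less where a joint would pass 70% of its speed; a pose out of reach is approached as far as the arm can. A call is refused whole if a number of a shift passes 0.0625 or a number of a turn 0.188, either way. A call with a gripper value outside its range is refused whole. OPENING is the closure in counts, from 0 (fully open) to 255 (shut), set as the call begins (- or left out, the last holds). The fingers move at their own pace and stop on an object; FORCE is the grip in N (left out, the last holds). Time passes only in rows, so rows that do not move let the fingers close. It gives the time, the measured TCP pose, the force and the opening at its end, in the units of the state.
- ctrl.sense(): the state, without advancing time (a new reading comes with each control period).
- vision.capture(name): name is "scene" or "side" or "wrist"; returns a dict with "image" (400x640x3 uint8, red, green, blue), "mtx" (3x3 intrinsics, pixels), "k1" (the pictures are not rectified: a ray, as slopes to the right and down, at radius r is drawn at 1 + k1 r^2 times it, then the intrinsics apply), "R" (3x3) and "t" (3): a world point X has camera coordinates R X + t; the wrist camera has in their place "hand_eye" (4x4, takes a point from camera to tool coordinates, whose origin is the TCP and whose axes are the tool frame's). Camera axes: x right, y down, z forward; pixel columns grow to the right and rows downward; lengths in mm; the calibration is good to about 2 mm. A picture is of the moment at which its call begins: read the wrist's pose just before it. There is no depth.
- workorder.finish_job(): hands the job in, once; it reports no verdict.
The state is a dict: "time_s": time; "joints": joint angles; "dq": joint speeds; "tau": joint torques, N m; "eef_pos": TCP position; "ee_rot": TCP orientation; "force": force on the tool from outside, world axes, zero at the start; "wrist_torque": the same for the moment, N m; "grip_width": opening from 0.0 (shut) to 1.0 (fully open).
Only numpy, scipy, OpenCV 4.12 (cv2) and the standard library are available. Lean on these libraries where they do the work, as an engineer would, in place of code of your own. Each camera call takes 0.05 s, during which the arm holds its last target.

### The job

The freshly glued book lies in the bench press. Unfold the crank's fold-away grip until it stands fully upright on its stop, then crank clockwise (seen from above) to bring the foot down until it clamps the book snugly but gently, without crushing it, and let go, leaving the grip upright and the other things on the table alone.

Things in the scene. Friction and masses are not known exactly. Their poses are not given: they have to be found in the camera images.
- press: Fixed grey bench press: bed plate 230 x 230 x 14 mm, two 18 mm columns at y = +-90 mm of its frame, crossbeam 50 (x) x 220 (y) mm whose top is 189 mm above the table, crank on top of the beam. Column caps reach 195 mm. Origin at the centre of its underside on the table, z up.
- book: Loose green book lying flat on the bed under the foot, 190 (x) x 125 (y) x 36 mm; origin at the centre of its underside.
- crosshead: Dark steel crossbar, 45 x 200 x 14 mm, sliding down the columns 6 mm per radian of crank; origin at the centre of its underside. It carries the foot, a springy rubber disc 84 mm across in a steel dish, on a threaded stem: its underside is 16 to 30 mm below this origin, differently each time, not measured. Snug means about 30 to 80 N between foot and book; 120 N crushes the book.
- crank (a joint): Turn of the crank, rad; grows clockwise seen from above, lowering the foot. Starts at 0 to 1.5; the foot meets the book at 4.6 to 7.1; then the clamping force grows by about 85 N per radian. Turning it freely takes about 0.54 N m (7.2 N at the grip); each newton of clamping adds 0.006 N m, 0.08 N at the grip along its path. Self-locking: it stays where it is left.
- fold (a joint): Fold hinge of the grip, rad: 0 folded flat along the arm, pointing inwards to the hub; 1.571 upright, at its stop. Starts at 0 to 0.2. Horizontal hinge axis, square to the arm; stiff (0.2 N m), stays where it is left.
- crank_axis (a point): Point on the crank's vertical turning axis, at the height of the fold hinge (232 mm above the table).
- grip_hinge (a point): Fold hinge of the grip, near the outer end of the crank arm, 75 mm from the turning axis, 232 mm above the table. The arm is a flat steel bar 15 mm wide with its top 215 mm above the table; the hinge cheeks are 16 mm wide and reach 239 mm.
- grip_end (a point): Free end of the grip, on its centre line, 61 mm from the hinge. The grip is a black round sleeve 18 mm in diameter, from 11 mm to 61 mm from the hinge, that turns freely on its own pin, so a pinched grip can be carried round without turning the hand.
- book_low: Bystander: loose book lying on the table, 200 x 135 x 26 mm; origin at the centre of its underside.
- book_top: Bystander: loose book on top of the former, 190 x 125 x 22 mm; origin at the centre of its underside.
- glass: Bystander: empty drinking glass, 72 mm across, 115 mm tall; origin at the centre of its underside.
- pen_cup: Bystander: white cup with pens, 72 mm across, 150 mm tall with the pens; origin at the centre of its underside.
Things that resemble listed ones, but are neither listed nor needed, are in the scene too. Leave any red or turquoise look-alike of the book alone.

How it is judged:
By the outcome, as a careful person would: the job done as asked, in the order asked, and still so for the second after the job is handed in, with the robot touching nothing.
It also fails if it takes over 72 s, if anything falls off the work surface, if the arm or the gripper's body presses on something with over 40 N, if the wrist force passes 120 N, or if a joint passes its speed limit or range.

## Working session

There is one attempt and no reset: what is moved stays moved. The work goes in short steps, Python scripts to look and compute and a shell command to move; the robot and the scene stay as the last step left them, time stands still between calls to the robot, and variables do not carry over. Pictures are saved under pics/ and viewed, and the job is handed in when it is done.

```bash
mkdir -p pics
python3 - <<'E'
from rig import ctrl, vision
import cv2
s=ctrl.sense(); print(s)
for n in ("scene","side","wrist"):
    c=vision.capture(n); cv2.imwrite(f"pics/{n}0.png",c["image"][:,:,::-1])
    print(n,{k:(v.tolist() if hasattr(v,'tolist') else v) for k,v in c.items() if k!="image"})
E
```

```text
{'time_s': 0.0, 'joints': array([ 9.43626957e-01,  3.13470620e-01,  1.49844334e+00,  2.74516455e-05,
        1.33097851e+00, -2.23399099e-01]), 'dq': array([ 7.59732821e-04,  1.12278373e-03,  1.39512532e-03,  3.99909795e-04,
        5.10594554e-05, -3.33988088e-04]), 'tau': array([-1.92008392e-04, -4.12268221e+01, -2.59742671e+01, -1.77320512e-04,
        4.19973512e-03,  2.05705192e-05]), 'eef_pos': array([206.09936532, 482.54574663, 205.62218327]), 'ee_rot': array([ 0.69254687,  0.14137411,  0.69294325, -0.14220357]), 'force': array([ 0.05194949, -0.60099108, -0.06909123]), 'wrist_torque': array([ 0.04168593, -0.05928982,  0.00311047]), 'grip_width': 1.0023946148511647}
scene {'mtx': [[492.77006240646665, 0.0, 322.679128221738], [0.0, 492.77006240646665, 206.0551411938332], [0.0, 0.0, 1.0]], 'k1': -0.07506627296036178, 'R': [[-0.8695476502613595, 0.49363358519301265, 0.014586551835223978], [0.372374143139034, 0.6747748469464484, -0.6371941646389016], [-0.3243830782368573, -0.5486390338810119, -0.7705652659286498]], 't': [411.52874889663633, -127.71499244148464, 1779.5562394370354]}
[... 173 characters left out ...]
939423936, -0.6258525934527983, -0.01238693131368171], [-0.38997801868273013, -0.4702625519624346, -0.7916882449336167], [0.489655031367243, 0.6222231621292996, -0.610799710843546]], 't': [-392.57383905533743, 356.3703041414195, 1272.490262340776]}
wrist {'mtx': [[314.15536156392784, 0.0, 317.54443305463695], [0.0, 314.15536156392784, 200.02819375391303], [0.0, 0.0, 1.0]], 'k1': -0.05102820255369708, 'hand_eye': [[0.0017884086383620423, -0.31184544348564525, 0.9501311598783521, -167.30674922744794], [0.9999982161127958, 0.0011351563931285367, -0.001509699039220752, 0.5766300752122477], [-0.0006077546940310006, 0.9501321649103371, 0.3118469173120484, -80.9670775762228], [0.0, 0.0, 0.0, 1.0]]}
```

View pics/scene0.png

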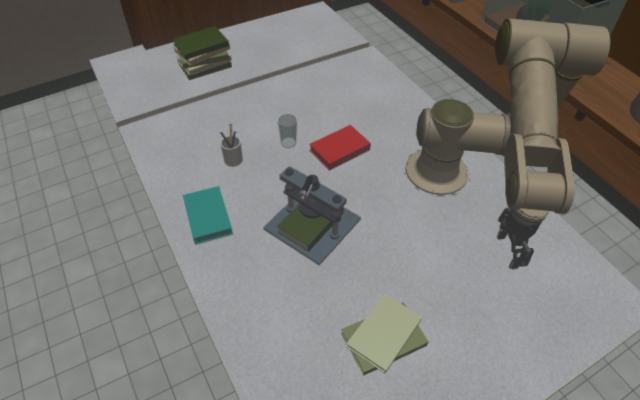

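View pics/side0.png

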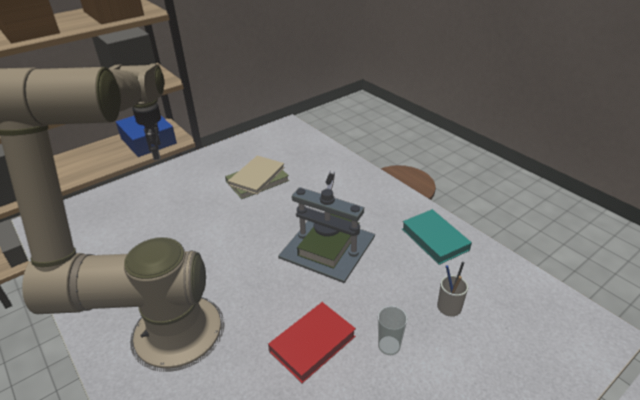

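View pics/wrist0.png

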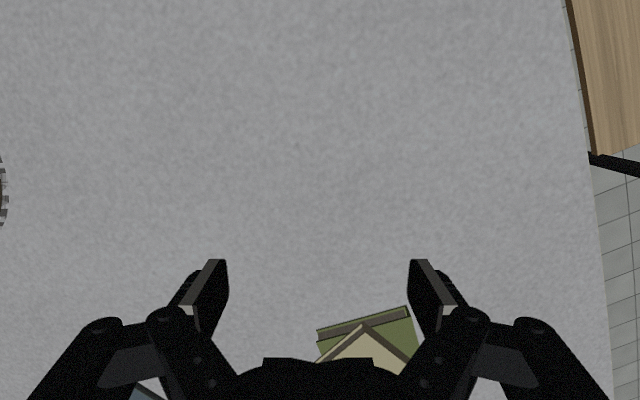

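Run:
```python
import cv2
a=cv2.imread("pics/scene0.png")[155:270,255:370]; b=cv2.imread("pics/side0.png")[160:285,270:385]
cv2.imwrite("pics/z_scene0.png",cv2.resize(a,None,fx=5,fy=5,interpolation=cv2.INTER_CUBIC))
cv2.imwrite("pics/z_side0.png",cv2.resize(b,None,fx=4.6,fy=4.6,interpolation=cv2.INTER_CUBIC))
```

```text
(no output)
```

View pics/z_scene0.png

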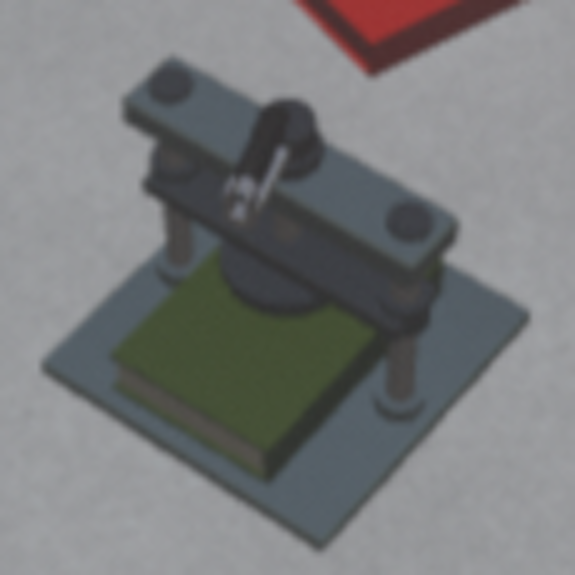

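View pics/z_side0.png

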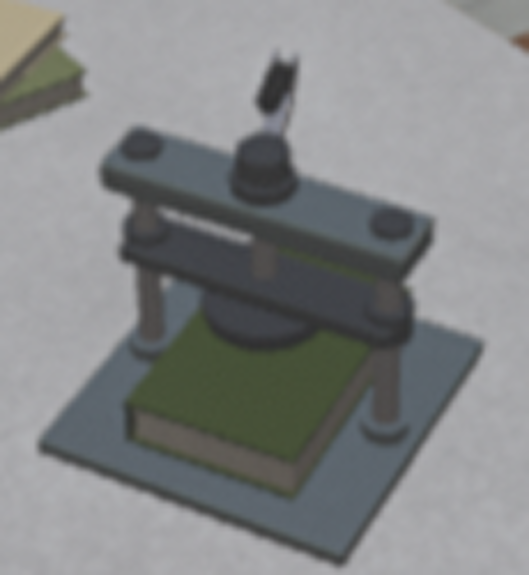

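```bash
cat > h.py <<'E'
import numpy as np, cv2
from rig import ctrl, vision
from scipy.spatial.transform import Rotation as Rot
def q2R(q): return Rot.from_quat([q[1],q[2],q[3],q[0]]).as_matrix()
def cam(name):
    s=ctrl.sense(); c=vision.capture(name); c=dict(c)
    if name=="wrist":
        H=c["hand_eye"]; Rt=q2R(s["ee_rot"])
        Rw=Rt@H[:3,:3]; C=Rt@H[:3,3]+s["eef_pos"]
        c["R"]=Rw.T; c["t"]=-Rw.T@C
    c["R"]=np.array(c["R"]);c["t"]=np.array(c["t"])
    return c
def ray(c,u,v):
    m=c["mtx"]; xd=np.array([(u-m[0][2])/m[0][0],(v-m[1][2])/m[1][1]]); x=xd.copy()
    for _ in range(20): x=xd/(1+c["k1"]*(x@x))
    d=c["R"].T@np.array([x[0],x[1],1]); return -c["R"].T@c["t"], d/np.linalg.norm(d)
def plane(c,u,v,z):
    o,d=ray(c,u,v); return o+d*(z-o[2])/d[2]
def tri(rs):
    A=np.zeros((3,3));b=np.zeros(3)
    for o,d in rs:
        P=np.eye(3)-np.outer(d,d);A+=P;b+=P@o
    X=np.linalg.solve(A,b); return X,[float(np.linalg.norm((np.eye(3)-np.outer(d,d))@(X-o))) for o,d in rs]
def proj(c,X):
    p=c["R"]@np.array(X)+c["t"]; x=p[:2]/p[2]; x=x*(1+c["k1"]*(x@x)); m=c["mtx"]
    return np.array([m[0][0]*x[0]+m[0][2],m[1][1]*x[1]+m[1][2]])
def st():
    s=ctrl.sense(); print("t%.2f"%s["time_s"],"pos",s["eef_pos"].round(1),"R",q2R(s["ee_rot"]).round(3).tolist(),"F",s["force"].round(1),"T",s["wrist_torque"].round(2),"g%.3f"%s["grip_width"],"q",s["joints"].round(2)); return s
E
python3 - <<'E'
from h import *
sc=cam("scene"); si=cam("side")
f=lambda x,y:(255+x/5-.4,155+y/5-.4); g=lambda x,y:(270+x/4.6-.4,160+y/4.6-.4)
for n,p in dict(L=(42,368),B=(320,548),R=(530,317)).items(): print(n,plane(sc,*f(*p),12).round(1))
for n,p in dict(L=(40,447),B=(342,563),R=(482,347)).items(): print("side",n,plane(si,*g(*p),12).round(1))
for n,p,q in (("capsA",(172,80),(392,222)),("capsB",(410,218),(140,140))):
    print(n,plane(sc,*f(*p),194).round(1),plane(si,*g(*q),194).round(1), tri([ray(sc,*f(*p)),ray(si,*g(*q))]))
print("hinge?",tri([ray(sc,*f(240,200)),ray(si,*g(283,75))]),plane(sc,*f(240,195),228),plane(si,*g(280,70),232))
print("hub",plane(sc,*f(290,125),225),plane(si,*g(263,150),225))
E
```

```text
L [661.6 -58.6  12. ]
B [571.9 148.2  12. ]
R [363.2  58.4  12. ]
side L [358.4  47.1  12. ]
side B [ 447.4 -159.8   12. ]
side R [654.9 -68.8  12. ]
capsA [544.5 -88.3 194. ] [545.9 -89.1 194. ] (array([545.1344235 , -88.8391524 , 194.02718943]), [0.7983032097867332, 0.7983032097865792])
capsB [473.7  77.2 194. ] [475.7  79.8 194. ] (array([474.4751142 ,  78.18506023, 195.48263885]), [0.06479159752394882, 0.0647915975240511])
hinge? (array([566.14689836,  41.91197899, 225.79456715]), [0.23418185987008597, 0.2341818598699123]) [565.4273975   40.15023591 228.        ] [562.447172    40.81446374 232.        ]
hub [513.20818107   4.13182798 225.        ] [505.28104649 -12.14186796 225.        ]
```

Run:
```python
from h import *
s=st(); R=q2R(s["ee_rot"])
C=np.array([509.8,-5.3,0]); 
u=np.array([566,41.5,0])-C; print(np.linalg.norm(u)); a=np.arctan2(u[1],u[0]); print("arm ang",a)
u=np.array([np.cos(a),np.sin(a),0]); t=np.array([-u[1],u[0],0]); x=np.array([0,0,-1.])
for sg in (1,-1):
    y=sg*t; z=np.cross(x,y); Rd=np.stack([x,y,z],1)
    print(sg,"rotvec tool",Rot.from_matrix(R.T@Rd).as_rotvec().round(3),"R z",z)
    tgt=C+33*u+np.array([0,0,320]); print("tgt",tgt,"shift in tool",(R.T@(tgt-s["eef_pos"])).round(1))
```

```text
t0.25 pos [206.2 482.7 206. ] R [[-0.0, 0.393, 0.92], [-0.0, 0.92, -0.393], [-1.0, -0.001, -0.0]] F [-0.2  0.1  0.3] T [ 0.02  0.03 -0.03] g1.002 q [ 0.94  0.31  1.5  -0.    1.33 -0.22]
73.13467030075407
arm ang 0.6943881361549897
1 rotvec tool [-1.098 -0.     0.   ] R z [0.76844539 0.63991538 0.        ]
tgt [535.15869776  15.81720739 320.        ] shift in tool [-113.9 -300.1  485.9]
-1 rotvec tool [2.043e+00 1.000e-03 0.000e+00] R z [-0.76844539 -0.63991538 -0.        ]
tgt [535.15869776  15.81720739 320.        ] shift in tool [-113.9 -300.1  485.9]
```

```bash
python3 -m jog '[[[-0.05,0,0,0,0,0],[-0.05,0,0,0,0,0],[-0.014,-0.03,0.0486,0,0,0],[0,-0.03,0.0486,0,0,0],[0,-0.03,0.0486,0,0,0],[0,-0.03,0.0486,0,0,0],[0,-0.03,0.0486,0,0,0],[0,-0.03,0.0486,0,0,0],[0,-0.03,0.0486,0,0,0],[0,-0.03,0.0486,0,0,0]]]'
python3 -m jog '[[[0,0,0,0.186,0,0],[0,0,0,0.186,0,0],[0,0,0,0.186,0,0],[0,0,0,0.186,0,0],[0,0,0,0.186,0,0],[0,0,0,0.186,0,0],[0,0,0,0.186,0,0],[0,0,0,0.186,0,0],[0,0,0,0.186,0,0],[0,0,0,0.186,0,0],[0,0,0,0.186,0,0],[0,0,0,0,0,0]]]'
python3 - <<'E'
from h import *
st(); c=cam("wrist"); cv2.imwrite("pics/w1.png",c["image"][:,:,::-1])
E
```

```text
time_s: 1.5
eef_pos: [470.3, 107.6, 320.2]
ee_rot: [0.693, 0.142, 0.693, -0.142]
force: [0.7, 1.0, -0.3]
grip_width: 1.0
time_s: 3.0
eef_pos: [469.5, 109.3, 320.1]
ee_rot: [-0.24, -0.665, -0.24, 0.665]
force: [-0.6, -0.1, -0.3]
grip_width: 1.005
t3.00 pos [469.5 109.3 320.1] R [[-0.0, 0.639, -0.769], [-0.0, -0.769, -0.639], [-1.0, -0.0, 0.0]] F [-0.6 -0.1 -0.3] T [-0.   -0.02 -0.01] g1.005 q [-0.01  0.16  1.4  -0.    1.58  0.86]
```

View pics/w1.png

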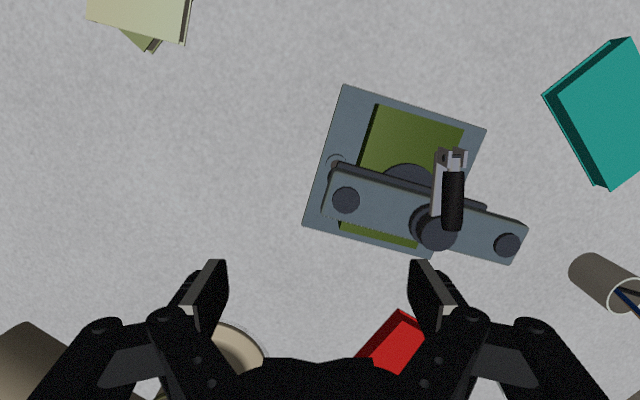

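Run:
```python
from h import *
c=cam("wrist"); im=c["image"][:,:,::-1]
cv2.imwrite("pics/w1z.png",cv2.resize(im[140:260,390:540],None,fx=5,fy=5,interpolation=cv2.INTER_CUBIC))
```

```text
(no output)
```

View pics/w1z.png

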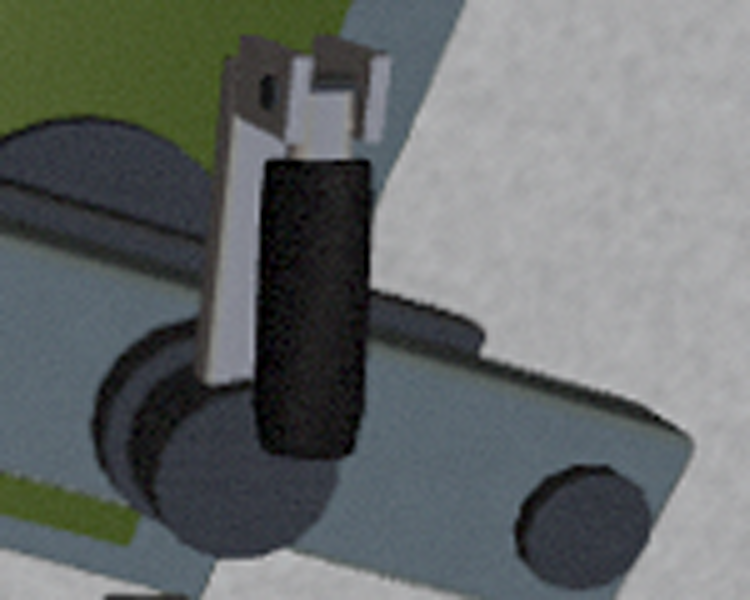

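Run:
```python
from h import *
c=cam("wrist")
f=lambda x,y:(390+x/5-.4,140+y/5-.4)
for z in (232,240): 
  print(z,"sleeve in",plane(c,*f(315,163),z).round(1),"sleeve end",plane(c,*f(305,455),z).round(1))
print("hub",[plane(c,*f(245,470),z).round(1) for z in (220,225,230)],"edge",plane(c,*f(333,470),225))
C=np.array([509.8,-5.3,0])
a=plane(c,*f(315,163),232);b=plane(c,*f(305,455),234);d=a-b;d[2]=0;print("len",np.linalg.norm(d),"ang",np.arctan2(d[1],d[0]))
d/=np.linalg.norm(d);h=a+11*d;print("hinge",h,"axis",h-75*d)
print("cap",plane(c,*f(590,527),195))
```

```text
232 sleeve in [557.5  36.  232. ] sleeve end [520.   -2.5 232. ]
240 sleeve in [556.6  39.9 240. ] sleeve end [520.3   2.7 240. ]
hub [array([510.1,  -3.6, 220. ]), array([ 5.105e+02, -5.000e-01,  2.250e+02]), array([510.9,   2.6, 230. ])] edge [521.00854384 -13.2699057  225.        ]
len 52.71486377721877 ang 0.7820442751761935
hinge [565.25791604  43.72511613 232.        ] axis [512.04733928  -9.12972774 232.        ]
cap [546.43507364 -85.97386527 195.        ]
```

```bash
python3 -m jog '[[[0,0,0,-0.03,0,0],[0,0.0375,0.004,0,0,0],[0,0.0375,0.004,0,0,0],[0,0.0375,0.0045,0,0,0],[0.04,0,0,0,0,0],[0,0,0,0,0,0],[0,0,0,0,0,0]]]'
python3 - <<'E'
from h import *
st()
for n in ("wrist","scene","side"):
    c=cam(n); cv2.imwrite(f"pics/{n}2.png",c["image"][:,:,::-1])
    if n=="wrist":
        C=np.array([509.8,-5.3,0]);u=np.array([np.cos(.725),np.sin(.725),0]);k=np.array([0,0,1])
        for nm,X in dict(hinge=C+75*u+232*k,end=C+(75-61*.989)*u+241*k).items(): print(nm,proj(c,X))
a=cv2.imread("pics/scene2.png")[140:255,255:370]; b=cv2.imread("pics/side2.png")[140:255,270:385]
cv2.imwrite("pics/z2.png",cv2.resize(np.hstack([a,b]),None,fx=3.4,fy=3.4,interpolation=cv2.INTER_CUBIC))
E
```

```text
time_s: 4.03
eef_pos: [534.8, 16.8, 281.8]
ee_rot: [0.251, 0.662, 0.25, -0.661]
force: [-0.2, -0.0, 0.8]
grip_width: 1.0
t4.03 pos [534.8  16.8 281.8] R [[0.002, 0.662, -0.75], [-0.0, -0.75, -0.662], [-1.0, 0.002, -0.001]] F [-0.2 -0.   0.8] T [-0.01 -0.09  0.02] g1.000 q [-0.19  0.29  1.33  0.    1.52  0.66]
hinge [318.6637878  154.87566852]
end [318.7404343  239.47797394]
```

View pics/wrist2.png

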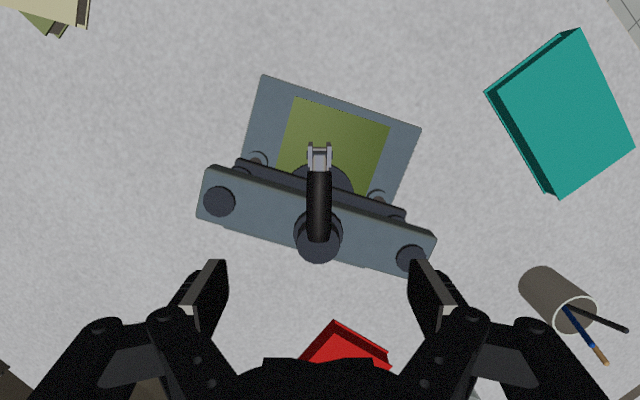

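View pics/z2.png

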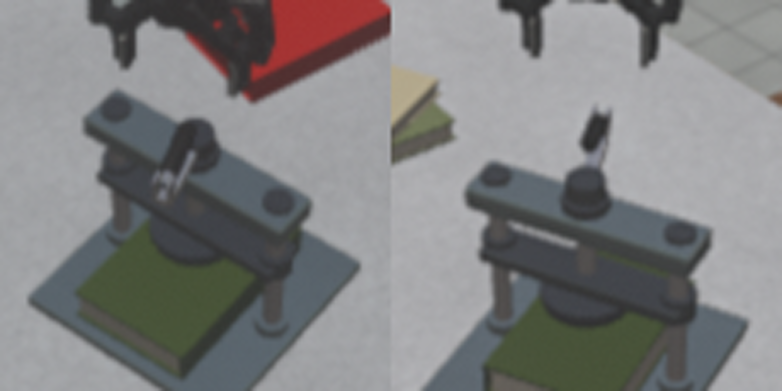

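```bash
python3 -m jog '[[[0.024,0,0,0,0,0],[0.024,0,0,0,0,0],[0,0,0,0,0,0]]]' 120
python3 -m jog '[[[0,0,0,0,0,0],[0,0,0,0,0,0],[0,0,0,0,0,0],[0,0,0,0,0,0],[0,0,0,0,0,0],[0,0,0,0,0,0]]]' 255 30
python3 - <<'E'
from h import *
st()
c=cam("wrist"); cv2.imwrite(f"pics/w3.png",c["image"][:,:,::-1])
E
```

```text
time_s: 4.55
eef_pos: [534.0, 16.9, 231.8]
ee_rot: [-0.25, -0.661, -0.25, 0.662]
force: [-0.2, 0.1, 0.9]
grip_width: 0.528
time_s: 5.3
eef_pos: [534.5, 16.6, 232.2]
ee_rot: [0.25, 0.662, 0.25, -0.662]
force: [0.5, 0.4, -0.2]
grip_width: -0.0
t5.30 pos [534.5  16.6 232.2] R [[0.0, 0.661, -0.751], [0.0, -0.751, -0.661], [-1.0, 0.0, -0.0]] F [ 0.5  0.4 -0.2] T [-0.02  0.01  0.01] g-0.000 q [-0.19  0.32  1.42  0.    1.4   0.66]
```

View pics/w3.png

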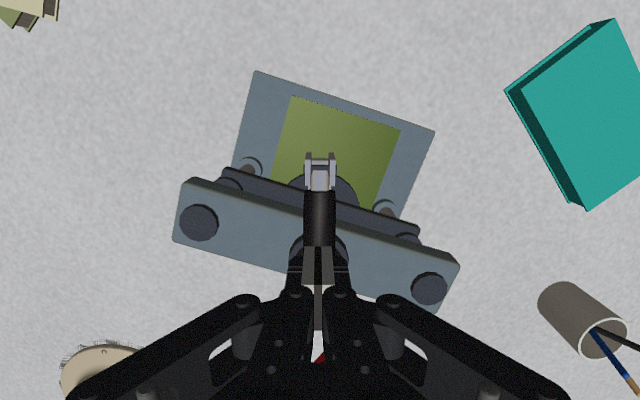

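Run:
```python
from h import *
s=st();R=q2R(s["ee_rot"])
c=cam("wrist"); print("tcp",proj(c,s["eef_pos"]),"tip",proj(c,s["eef_pos"]+R[:,0]*8),"grasp",proj(c,s["eef_pos"]-R[:,0]*11))
cs=[]
for n in ("scene","side"):
    c=cam(n); p=proj(c,s["eef_pos"]); print(n,p); x,y=(int(v) for v in p)
    cs.append(cv2.resize(c["image"][y-40:y+40,x-40:x+40,::-1],None,fx=5,fy=5,interpolation=cv2.INTER_CUBIC))
cv2.imwrite("pics/z3.png",np.hstack(cs))
```

```text
t5.35 pos [534.5  16.6 232.2] R [[-0.0, 0.661, -0.751], [-0.0, -0.751, -0.661], [-1.0, -0.0, 0.0]] F [ 0.1 -0.1  0.4] T [ 0.03 -0.01  0.03] g-0.001 q [-0.19  0.32  1.42 -0.    1.4   0.66]
tcp [319.1266651  240.42476388] tip [319.05033138 234.7277068 ] grasp [319.24236552 249.06492508]
scene [308.21691783 183.31983345]
side [328.32136042 181.89192537]
```

View pics/z3.png

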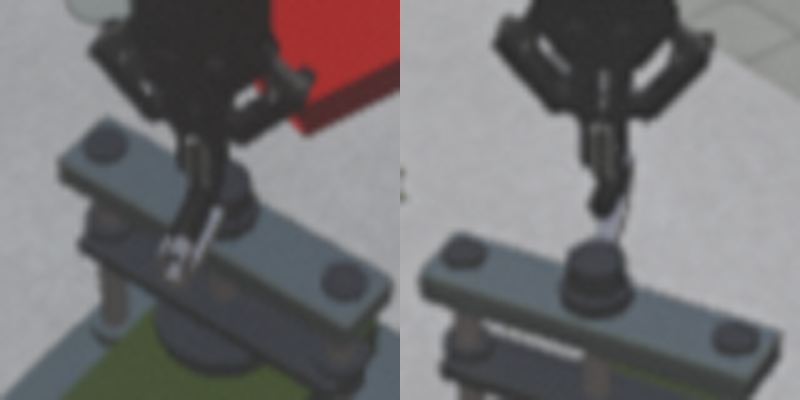

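Run:
```python
import cv2
cv2.imwrite("pics/w3z.png",cv2.convertScaleAbs(cv2.resize(cv2.imread("pics/w3.png")[180:340,250:390],None,fx=3.7,fy=3.7,interpolation=cv2.INTER_CUBIC),alpha=2))
```

```text
(no output)
```

View pics/w3z.png

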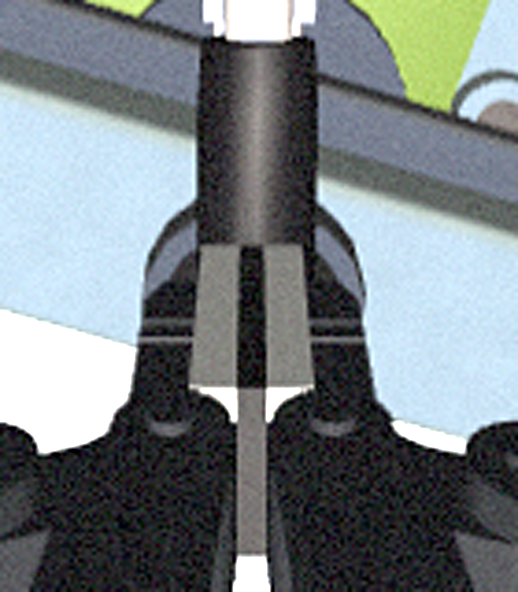

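Run:
```python
from h import *
s=ctrl.sense();R=q2R(s["ee_rot"]);c=cam("wrist")
for z in (-11,0,11):
  for x in (8,-11,-30):
    print(z,x,[proj(c,s["eef_pos"]+R@np.array([x,y,z])).round(0).tolist() for y in (-9,0,9)])
C=np.array([509.8,-5.3,0]);u=np.array([np.cos(.725),np.sin(.725),0]);k=np.array([0,0,1])
for ph in (0,.15,.3):
  print(ph,[proj(c,C+(75-L*np.cos(ph))*u+(232+L*np.sin(ph))*k+9*k).round(0).tolist() for L in (11,61)])
```

```text
-11 8 [[304.0, 218.0], [319.0, 218.0], [334.0, 218.0]]
-11 -11 [[303.0, 231.0], [319.0, 231.0], [336.0, 231.0]]
-11 -30 [[301.0, 247.0], [320.0, 247.0], [338.0, 247.0]]
0 8 [[304.0, 235.0], [319.0, 235.0], [334.0, 235.0]]
0 -11 [[303.0, 249.0], [319.0, 249.0], [336.0, 249.0]]
0 -30 [[301.0, 267.0], [319.0, 267.0], [338.0, 267.0]]
11 8 [[305.0, 251.0], [319.0, 251.0], [333.0, 251.0]]
11 -11 [[303.0, 267.0], [319.0, 267.0], [335.0, 267.0]]
11 -30 [[302.0, 286.0], [319.0, 286.0], [337.0, 286.0]]
0 [[319.0, 194.0], [319.0, 277.0]]
0.15 [[319.0, 195.0], [319.0, 285.0]]
0.3 [[319.0, 195.0], [320.0, 291.0]]
```

```bash
python3 -m jog '[[[-0.04,0,0,0,0,0],[0,0,0,0,0,0]]]'
python3 - <<'E'
from h import *
s=st();R=q2R(s["ee_rot"])
cs=[]
for n in ("scene","side"):
    c=cam(n); p=proj(c,s["eef_pos"]+R[:,0]*8); print(n,p, proj(c,s["eef_pos"]-R[:,0]*22)); x,y=(int(v) for v in p)
    im=c["image"][y-40:y+40,x-40:x+40,::-1]
    cs.append(cv2.convertScaleAbs(cv2.resize(im,None,fx=5,fy=5,interpolation=cv2.INTER_CUBIC),alpha=1.7))
cv2.imwrite("pics/z4.png",np.hstack(cs))
E
```

```text
time_s: 5.8
eef_pos: [535.4, 16.5, 274.8]
ee_rot: [0.251, 0.663, 0.249, -0.66]
force: [-0.0, 0.7, -0.1]
grip_width: -0.0
t5.80 pos [535.4  16.5 274.8] R [[0.005, 0.661, -0.751], [-0.001, -0.751, -0.661], [-1.0, 0.004, -0.003]] F [-0.   0.7 -0.1] T [-0.01 -0.01  0.04] g-0.000 q [-0.19  0.29  1.34 -0.    1.5   0.66]
scene [307.77742097 175.17061025] [307.74000862 167.75952938]
side [328.53601609 172.09354138] [328.41008592 163.47004825]
```

View pics/z4.png

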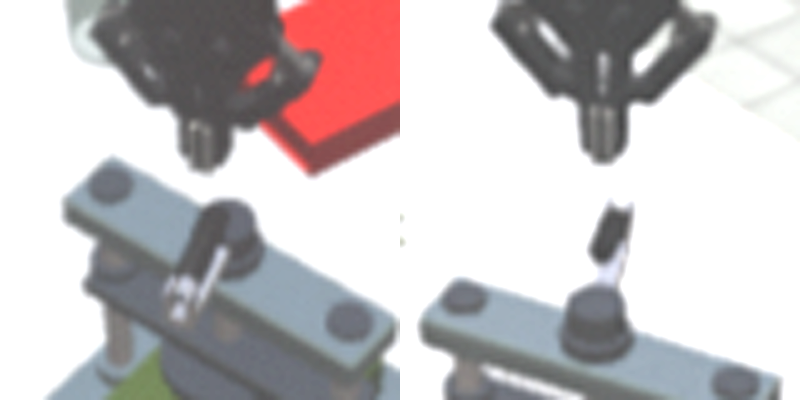

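Run:
```python
from h import *
s=st();R=q2R(s["ee_rot"])
sc=cam("scene");si=cam("side")
f=lambda b,x,y:(b[0]-40+x/5-.4,b[1]-40+y/5-.4)
X,e=tri([ray(sc,*f((307,175),204,170)),ray(si,*f((328,172),203,160))]); print(X,e,R.T@(X-s["eef_pos"]))
# check with sleeve end / hinge / caps
print(tri([ray(sc,*f((307,175),110,178)),ray(si,*f((328,172),738-400,378))]))
```

```text
t5.90 pos [534.4  16.6 271.9] R [[-0.0, 0.661, -0.751], [-0.0, -0.751, -0.661], [-1.0, -0.0, 0.0]] F [-0.6 -0.6 -0.6] T [0.02 0.01 0.01] g-0.005 q [-0.19  0.3   1.35 -0.    1.5   0.66]
[536.51191936  17.9418198  295.24595472] [0.6195826956911755, 0.6195826956909863] [-23.32467824   0.41953926  -2.43934384]
(array([546.25503364, -89.1468354 , 196.07224051]), [0.7954984419110049, 0.7954984419109021])
```

```bash
python3 -m jog '[[[0,0,0,0,0,0],[0,0,0,0,0,0],[0,0,0,0,0,0],[0.03,0,0,0,0,0],[0.03,0,0,0,0,0],[0.012,0,0,0,0,0],[0,0,0,0,0,0]]]' 120
python3 -m jog '[[[0,0,0,0,0,0],[0,0,0,0,0,0],[0,0,0,0,0,0],[0,0,0,0,0,0]]]' 255 30
python3 - <<'E'
from h import *
st()
c=cam("wrist"); cv2.imwrite("pics/w5z.png",cv2.convertScaleAbs(cv2.resize(c["image"][150:340,240:400,::-1],None,fx=3,fy=3,interpolation=cv2.INTER_CUBIC),alpha=2))
E
```

```text
time_s: 6.88
eef_pos: [534.5, 16.6, 200.2]
ee_rot: [-0.25, -0.661, -0.25, 0.662]
force: [-0.1, -1.0, -0.0]
grip_width: 0.528
time_s: 7.38
eef_pos: [535.1, 16.3, 201.1]
ee_rot: [0.25, 0.662, 0.249, -0.661]
force: [3.0, -1.9, 5.3]
grip_width: 0.195
t7.38 pos [535.1  16.3 201.1] R [[0.002, 0.661, -0.751], [-0.001, -0.751, -0.661], [-1.0, 0.002, -0.001]] F [ 3.  -1.9  5.3] T [-0.33 -0.39 -0.15] g0.195 q [-0.19  0.34  1.48 -0.    1.32  0.66]
```

View pics/w5z.png

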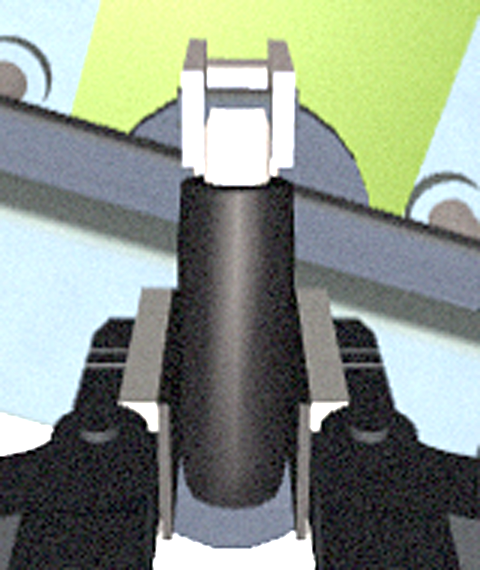

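```bash
python3 -m jog '[[[-0.0073,0,-0.0018,0,0,0],[-0.0069,0,-0.0031,0,0,0],[-0.0062,0,-0.0042,0,0,0],[-0.0054,0,-0.0053,0,0,0],[0,0,0,0,0,0]]]'
python3 -m jog '[[[-0.0044,0,-0.0061,0,0,0],[-0.0032,0,-0.0068,0,0,0],[0,0,0,0,0,0]]]'
python3 - <<'E'
from h import *
st()
for n,(y,x) in (("scene",(175,307)),("side",(165,328))):
    c=cam(n); cv2.imwrite(f"pics/{n}6z.png",cv2.convertScaleAbs(cv2.resize(c["image"][y-40:y+40,x-40:x+40,::-1],None,fx=5,fy=5,interpolation=cv2.INTER_CUBIC),alpha=1.5))
cv2.imwrite("pics/z6.png",np.hstack([cv2.imread("pics/scene6z.png"),cv2.imread("pics/side6z.png")]))
c=cam("wrist"); cv2.imwrite("pics/w6z.png",cv2.convertScaleAbs(cv2.resize(c["image"][150:340,240:400,::-1],None,fx=3,fy=3,interpolation=cv2.INTER_CUBIC),alpha=2))
E
```

```text
time_s: 8.05
eef_pos: [544.7, 25.0, 224.8]
ee_rot: [-0.25, -0.66, -0.249, 0.663]
force: [1.1, -7.1, -4.1]
grip_width: 0.195
time_s: 8.43
eef_pos: [554.2, 33.2, 232.8]
ee_rot: [-0.25, -0.66, -0.249, 0.663]
force: [-1.6, -8.2, -0.4]
grip_width: 0.195
t8.43 pos [554.2  33.2 232.8] R [[-0.004, 0.66, -0.751], [-0.003, -0.751, -0.66], [-1.0, -0.0, 0.005]] F [-1.6 -8.2 -0.4] T [-1.6   0.42 -0.  ] g0.195 q [-0.15  0.37  1.36 -0.    1.42  0.7 ]
```

View pics/z6.png

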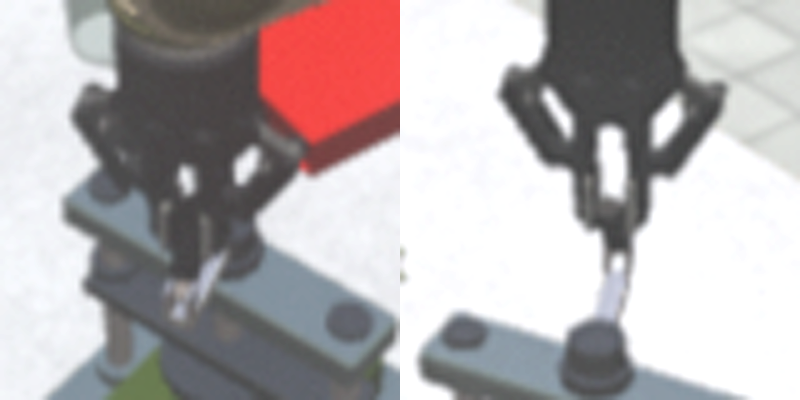

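View pics/w6z.png

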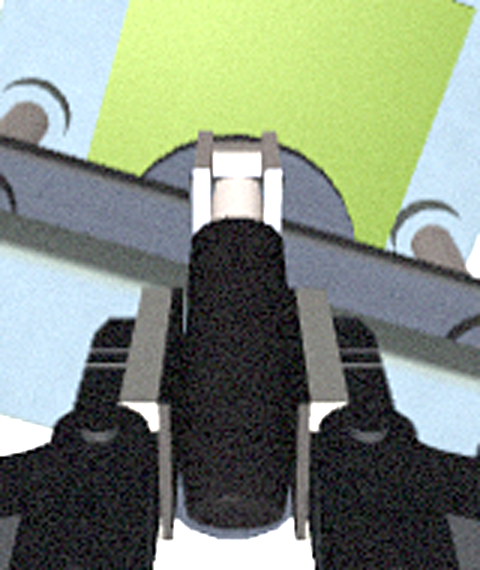

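```bash
python3 -m jog '[[[-0.002,0,-0.0073,0,0,0],[-0.0007,0,-0.0075,0,0,0],[0,0,0,0,0,0]]]'
python3 -m jog '[[[0,0,-0.002,0,0,0],[0,0,0,0,0,0]]]'
python3 -m jog '[[[0,0,-0.002,0,0,0],[0,0,0,0,0,0]]]'
python3 - <<'E'
from h import *
st()
for n,(y,x) in (("scene",(175,307)),("side",(165,328))):
    c=cam(n); cv2.imwrite(f"pics/{n}7z.png",cv2.convertScaleAbs(cv2.resize(c["image"][y-40:y+40,x-40:x+40,::-1],None,fx=5,fy=5,interpolation=cv2.INTER_CUBIC),alpha=1.5))
cv2.imwrite("pics/z7.png",np.hstack([cv2.imread("pics/scene7z.png"),cv2.imread("pics/side7z.png")]))
c=cam("wrist"); cv2.imwrite("pics/w7z.png",cv2.convertScaleAbs(cv2.resize(c["image"][150:340,240:400,::-1],None,fx=3,fy=3,interpolation=cv2.INTER_CUBIC),alpha=2))
E
```

```text
time_s: 8.95
eef_pos: [565.5, 43.0, 236.4]
ee_rot: [-0.25, -0.66, -0.249, 0.663]
force: [-2.8, -8.1, 4.2]
grip_width: 0.196
time_s: 9.2
eef_pos: [566.7, 44.0, 236.5]
ee_rot: [-0.25, -0.66, -0.249, 0.663]
force: [-3.5, -10.1, 4.1]
grip_width: 0.195
time_s: 9.45
eef_pos: [568.2, 45.3, 236.6]
ee_rot: [-0.25, -0.66, -0.249, 0.663]
force: [-4.0, -9.8, 5.3]
grip_width: 0.192
t9.45 pos [568.2  45.3 236.6] R [[-0.003, 0.66, -0.751], [-0.004, -0.751, -0.66], [-1.0, 0.001, 0.004]] F [-4.  -9.8  5.3] T [-1.77  0.88  0.06] g0.192 q [-0.12  0.4   1.3  -0.    1.45  0.73]
```

View pics/z7.png

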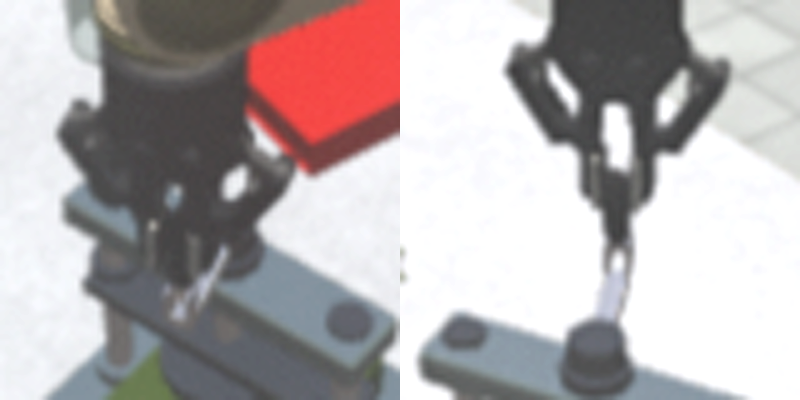

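View pics/w7z.png

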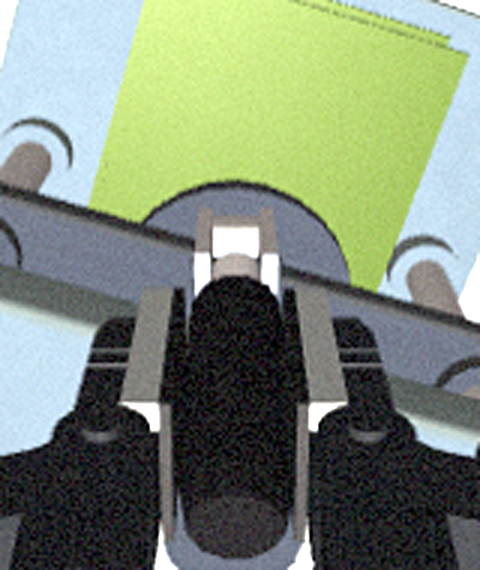

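```bash
python3 -m jog '[[[0,0,-0.002,0,0,0],[0,0,0,0,0,0]]]'
python3 -m jog '[[[0,0,-0.002,0,0,0],[0,0,0,0,0,0]]]'
python3 - <<'E'
from h import *
st()
c=cam("wrist"); cv2.imwrite("pics/w8z.png",cv2.convertScaleAbs(cv2.resize(c["image"][150:340,240:400,::-1],None,fx=3,fy=3,interpolation=cv2.INTER_CUBIC),alpha=2))
C=np.array([509.8,-5.3,0]);u=np.array([np.cos(.725),np.sin(.725),0]);k=np.array([0,0,1])
for ph in (1.3,1.4,1.5,1.571):
  print(ph,[((proj(c,C+(75-L*np.cos(ph))*u+(232+L*np.sin(ph))*k)-[240,150])*3).round(0).tolist() for L in (0,61)])
E
```

```text
time_s: 9.85
eef_pos: [569.8, 46.7, 236.6]
ee_rot: [-0.25, -0.66, -0.249, 0.663]
force: [-3.6, -9.9, 5.2]
grip_width: 0.193
time_s: 10.1
eef_pos: [571.3, 48.1, 236.5]
ee_rot: [-0.25, -0.66, -0.249, 0.663]
force: [-3.6, -8.6, 5.5]
grip_width: 0.189
t10.10 pos [571.3  48.1 236.5] R [[-0.003, 0.66, -0.751], [-0.003, -0.751, -0.66], [-1.0, 0.001, 0.004]] F [-3.6 -8.6  5.5] T [-1.59  0.75  0.05] g0.189 q [-0.12  0.4   1.29 -0.    1.45  0.73]
1.3 [[233.0, 290.0], [234.0, 567.0]]
1.4 [[233.0, 290.0], [234.0, 542.0]]
1.5 [[233.0, 290.0], [234.0, 511.0]]
1.571 [[233.0, 290.0], [234.0, 487.0]]
```

View pics/w8z.png

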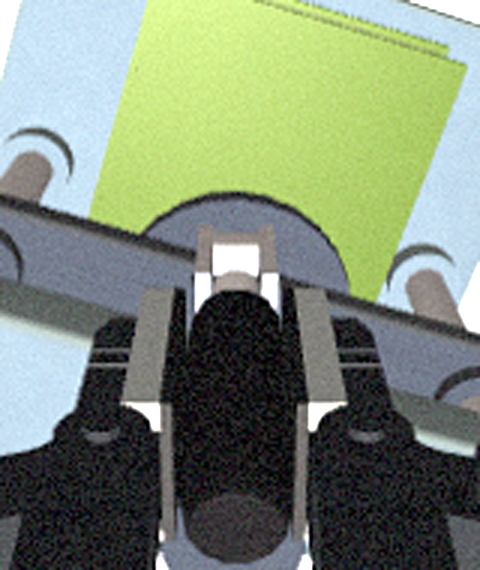

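```bash
cat >> h.py <<'E'
C0=np.array([509.8,-5.3,0.])
def uv(a): return np.array([np.cos(a),np.sin(a),0]),np.array([-np.sin(a),np.cos(a),0])
def vplane(c,px,a):
    u,t=uv(a); o,d=ray(c,*px); s=((C0-o)@t)/(d@t); 
    # plane contains camera nearly -> instead solve nearest on circle 61 about hinge
    return o,d
def endfold(c,px,a,r=75):
    u,t=uv(a); o,d=ray(c,*px); H=C0+r*u+np.array([0,0,232.])
    # in-plane coords (u,z)
    o2=np.array([(o-H)@u,o[2]-232]); d2=np.array([d@u,d[2]])
    A=d2@d2;B=o2@d2;D=o2@o2-61**2; s=(-B-np.sqrt(max(B*B-A*D,0)))/A; p=o2+s*d2
    return np.arctan2(p[1],-p[0]),p
E
python3 - <<'E'
from h import *
c=cam("wrist")
f=lambda x,y:(240+x/3-.3,150+y/3-.3)
for y in (515,528,540): print(endfold(c,f(235,y),.725), endfold(c,f(235,y),.725,77))
# hinge check: cheek tops centre rows at z=239
u,t=uv(.725)
for y in (228,245): print(y,(plane(c,*f(235,y),239)-C0)@u)
s=ctrl.sense(); print((s["eef_pos"]-C0)@u)
E
```

```text
(np.float64(1.4910449261226575), array([-4.85968012, 60.80611408])) (np.float64(1.4551771419709787), array([-7.03706744, 60.59273621]))
(np.float64(1.4493968936646324), array([-7.38718899, 60.55104821])) (np.float64(1.411755361733575), array([-9.66065223, 60.23015689]))
(np.float64(1.4084697788957277), array([-9.8584909 , 60.19809098])) (np.float64(1.3687502944596492), array([-12.24112385,  59.75914061]))
228 91.85337952397012
245 88.34118206342082
81.445208349116
```

```bash
python3 -m jog '[[[0,0,-0.003,0,0,0],[0,0,0,0,0,0]]]'
python3 -m jog '[[[0,0,-0.003,0,0,0],[0,0,0,0,0,0]]]'
python3 - <<'E'
from h import *
st()
c=cam("wrist"); cv2.imwrite("pics/w9z.png",cv2.convertScaleAbs(cv2.resize(c["image"][150:340,240:400,::-1],None,fx=3,fy=3,interpolation=cv2.INTER_CUBIC),alpha=2))
f=lambda x,y:(240+x/3-.3,150+y/3-.3)
for y in (500,515,528,540): print(y,endfold(c,f(235,y),.725))
E
```

```text
time_s: 10.45
eef_pos: [573.7, 50.1, 236.4]
ee_rot: [-0.25, -0.66, -0.249, 0.663]
force: [-3.5, -8.9, 3.9]
grip_width: 0.185
time_s: 10.7
eef_pos: [576.1, 52.2, 236.3]
ee_rot: [-0.25, -0.661, -0.249, 0.663]
force: [-1.4, -8.4, 2.5]
grip_width: 0.179
t10.70 pos [576.1  52.2 236.3] R [[-0.002, 0.66, -0.751], [-0.003, -0.751, -0.66], [-1.0, 0.001, 0.004]] F [-1.4 -8.4  2.5] T [-1.5   0.38  0.04] g0.179 q [-0.11  0.42  1.27 -0.    1.45  0.74]
500 (np.float64(1.6408951821669924), array([ 4.27252908, 60.85018895]))
515 (np.float64(1.599562231301605), array([ 1.75447819, 60.97476368]))
528 (np.float64(1.562169239719904), array([-0.52624578, 60.99773   ]))
540 (np.float64(1.5260877527111283), array([-2.72631456, 60.93904503]))
```

View pics/w9z.png

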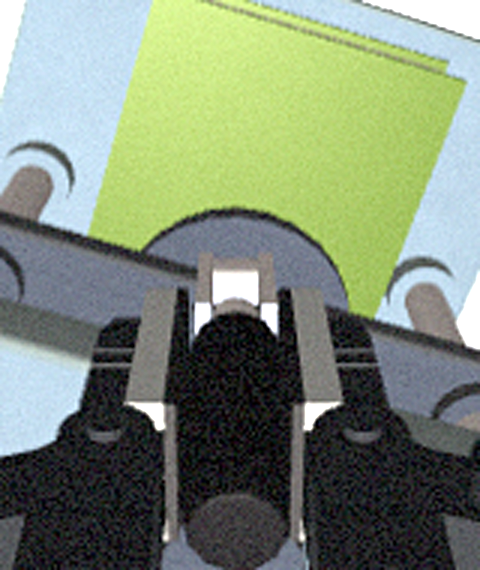

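```bash
python3 -m jog '[[[0,0,0,0,0,0],[0,0,0,0,0,0],[0,0,0,0,0,0],[0,0,0.006,0,0,0],[0,0,0.006,0,0,0],[0,0,0,0,0,0]]]' 150
python3 - <<'E'
from h import *
st()
c=cam("wrist"); cv2.imwrite("pics/w10z.png",cv2.convertScaleAbs(cv2.resize(c["image"][150:340,220:420,::-1],None,fx=3,fy=3,interpolation=cv2.INTER_CUBIC),alpha=2))
f=lambda x,y:(220+x/3-.3,150+y/3-.3)
for y in (440,460,480,500): print(y,endfold(c,f(235,y),.725))
E
```

```text
time_s: 11.5
eef_pos: [567.3, 45.4, 236.5]
ee_rot: [0.25, 0.662, 0.25, -0.662]
force: [0.2, -1.1, 0.2]
grip_width: 0.408
t11.50 pos [567.3  45.4 236.5] R [[0.0, 0.66, -0.751], [0.0, -0.751, -0.66], [-1.0, 0.0, -0.0]] F [ 0.2 -1.1  0.2] T [-0.02 -0.06 -0.02] g0.408 q [-0.13  0.39  1.31  0.    1.44  0.72]
440 (np.float64(1.6209067230372474), array([ 3.05545506, 60.92342894]))
460 (np.float64(1.5675775788278212), array([-0.19634329, 60.99968401]))
480 (np.float64(1.5109807916948164), array([-3.64657222, 60.89090664]))
500 (np.float64(1.4500523469319084), array([-7.34749903, 60.55587716]))
```

View pics/w10z.png

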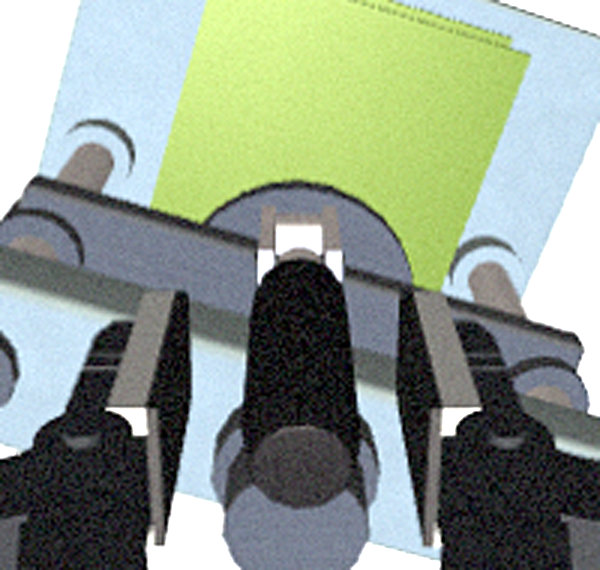

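```bash
python3 -m jog '[[[0,0,0,0,0,0],[0,0,0,0,0,0],[0,0,0,0,0,0],[0,0,0,0,0,0]]]' 255 40
python3 -m jog '[[[0,0,-0.002,0,0,0],[0,0,0,0,0,0]]]'
python3 -m jog '[[[0,0,-0.002,0,0,0],[0,0,0,0,0,0]]]'
python3 -m jog '[[[0,0,-0.002,0,0,0],[0,0,0,0,0,0]]]'
python3 - <<'E'
from h import *
st()
c=cam("wrist"); cv2.imwrite("pics/w11z.png",cv2.convertScaleAbs(cv2.resize(c["image"][150:340,220:420,::-1],None,fx=3,fy=3,interpolation=cv2.INTER_CUBIC),alpha=2))
f=lambda x,y:(220+x/3-.3,150+y/3-.3)
for y in (460,480,500): print(y,endfold(c,f(300,y),.725))
E
```

```text
time_s: 12.05
eef_pos: [568.0, 45.4, 236.6]
ee_rot: [0.25, 0.662, 0.249, -0.661]
force: [2.4, -4.2, 2.8]
grip_width: 0.193
time_s: 12.3
eef_pos: [568.6, 45.9, 236.5]
ee_rot: [-0.25, -0.661, -0.249, 0.662]
force: [-1.9, -8.5, 4.8]
grip_width: 0.195
time_s: 12.55
eef_pos: [569.5, 46.7, 236.4]
ee_rot: [-0.25, -0.66, -0.249, 0.663]
force: [-5.2, -10.1, 6.3]
grip_width: 0.197
time_s: 12.8
eef_pos: [570.3, 47.4, 236.2]
ee_rot: [-0.25, -0.659, -0.248, 0.664]
force: [-9.6, -14.2, 6.0]
grip_width: 0.194
t12.80 pos [570.3  47.4 236.2] R [[-0.006, 0.66, -0.751], [-0.005, -0.751, -0.66], [-1.0, -0.0, 0.007]] F [ -9.6 -14.2   6. ] T [-2.48  1.73  0.07] g0.194 q [-0.12  0.4   1.29 -0.01  1.45  0.73]
460 (np.float64(1.633085140710655), array([ 3.79716111, 60.88170142]))
480 (np.float64(1.5790804373756835), array([ 0.50532497, 60.9979069 ]))
500 (np.float64(1.5216515527088763), array([-2.99662463, 60.92635096]))
```

View pics/w11z.png

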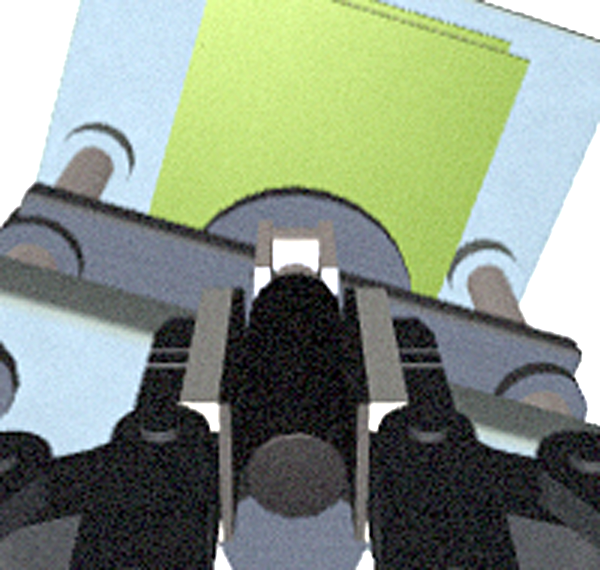

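```bash
cat > tab.py <<'E'
import sys,numpy as np
a,b,n=float(sys.argv[1]),float(sys.argv[2]),int(sys.argv[3]); r=float(sys.argv[4]) if len(sys.argv)>4 else .0765
p=np.linspace(a,b,n+1)
print(["%.4f,%.4f"%(y,z) for y,z in zip(np.diff(r*np.sin(p)),np.diff(-r*np.cos(p)))])
E
python3 tab.py 0 1.0 8; python3 tab.py 1 2.5 12;python3 tab.py 2.5 3.1 6
```

```text
['0.0095,0.0006', '0.0094,0.0018', '0.0091,0.0029', '0.0087,0.0040', '0.0081,0.0051', '0.0074,0.0061', '0.0066,0.0069', '0.0057,0.0077']
['0.0047,0.0083', '0.0036,0.0089', '0.0024,0.0092', '0.0013,0.0095', '0.0001,0.0096', '-0.0011,0.0095', '-0.0023,0.0093', '-0.0034,0.0089', '-0.0045,0.0084', '-0.0055,0.0078', '-0.0065,0.0070', '-0.0073,0.0062']
['-0.0063,0.0043', '-0.0067,0.0036', '-0.0071,0.0029', '-0.0073,0.0022', '-0.0075,0.0015', '-0.0076,0.0007']
```

```bash
python3 -m jog '[[[0,0,0.0015,0,0,0],[0,0,0,0,0,0],[0,0.0095,0.0006,0,0,0],[0,0.0094,0.0018,0,0,0],[0,0.0091,0.0029,0,0,0],[0,0.0087,0.0040,0,0,0],[0,0.0081,0.0051,0,0,0],[0,0.0074,0.0061,0,0,0],[0,0.0066,0.0069,0,0,0],[0,0.0057,0.0077,0,0,0]]]'
python3 - <<'E'
from h import *
s=st();ps=.725-1.0
u,t=uv(ps); print("radial F",s["force"]@u,"tang(cw)",-s["force"]@t, "pos-rel angle", s["eef_pos"])
c=cam("wrist"); cv2.imwrite("pics/w12.png",c["image"][:,:,::-1])
E
```

```text
time_s: 14.1
eef_pos: [586.2, -20.6, 236.4]
ee_rot: [-0.248, -0.661, -0.252, 0.662]
force: [-3.9, 8.9, 6.5]
grip_width: 0.194
t14.10 pos [586.2 -20.6 236.4] R [[-0.003, 0.662, -0.75], [0.005, -0.75, -0.662], [-1.0, -0.005, -0.001]] F [-3.9  8.9  6.5] T [1.58 0.85 0.03] g0.194 q [-0.24  0.43  1.25  0.    1.46  0.61]
radial F -6.167548304259553 tang(cw) -7.491860477520629 pos-rel angle [586.18114976 -20.55523376 236.39056247]
```

View pics/w12.png

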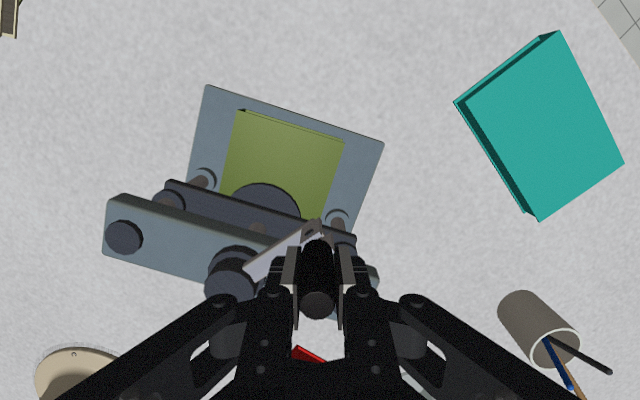

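```bash
python3 -m jog '[[[0,0.0047,0.0083,0,0,0],[0,0.0036,0.0089,0,0,0],[0,0.0024,0.0092,0,0,0],[0,0.0013,0.0095,0,0,0],[0,0.0001,0.0096,0,0,0],[0,-0.0011,0.0095,0,0,0],[0,-0.0023,0.0093,0,0,0],[0,-0.0034,0.0089,0,0,0],[0,-0.0045,0.0084,0,0,0],[0,-0.0055,0.0078,0,0,0],[0,-0.0065,0.0070,0,0,0],[0,-0.0073,0.0062,0,0,0]]]'
cat >> h.py <<'E'
def ft(psi):
    s=st(); u,t=uv(.725-psi); print("psi",psi,"radial F %.1f tang %.1f"%(s["force"]@u,-s["force"]@t)); return s
def zoomall(tag):
    o=[]
    for n,(y,x) in (("scene",(195,310)),("side",(190,330))):
        c=cam(n); o.append(cv2.convertScaleAbs(cv2.resize(c["image"][y-50:y+50,x-50:x+50,::-1],None,fx=4,fy=4,interpolation=cv2.INTER_CUBIC),alpha=1.5))
    cv2.imwrite(f"pics/{tag}.png",np.hstack(o))
E
python3 - <<'E'
from h import *
ft(2.5); zoomall("z13")
E
```

```text
time_s: 15.65
eef_pos: [498.8, -76.5, 236.6]
ee_rot: [0.25, 0.663, 0.249, -0.66]
force: [7.7, -0.9, 1.3]
grip_width: 0.193
t15.65 pos [498.8 -76.5 236.6] R [[0.003, 0.661, -0.75], [0.0, -0.75, -0.661], [-1.0, 0.002, -0.003]] F [ 7.7 -0.9  1.3] T [-0.17 -1.24  0.04] g0.193 q [-0.39  0.24  1.51  0.    1.39  0.46]
psi 2.5 radial F -0.7 tang -7.7
```

View pics/z13.png

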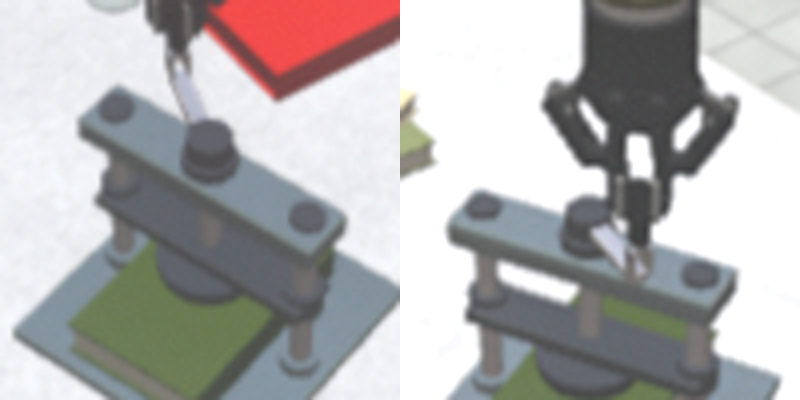

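```bash
python3 tab.py 2.5 3.25 6; python3 tab.py 3.25 4.0 6; python3 tab.py 4 4.75 6; python3 tab.py 4.75 5.5 6;  python3 tab.py 5.5 6.25 6
```

```text
['-0.0080,0.0052', '-0.0086,0.0042', '-0.0090,0.0031', '-0.0094,0.0019', '-0.0095,0.0008', '-0.0095,-0.0004']
['-0.0094,-0.0016', '-0.0091,-0.0028', '-0.0087,-0.0039', '-0.0082,-0.0050', '-0.0075,-0.0059', '-0.0067,-0.0068']
['-0.0058,-0.0076', '-0.0048,-0.0083', '-0.0037,-0.0088', '-0.0026,-0.0092', '-0.0014,-0.0094', '-0.0002,-0.0096']
['0.0010,-0.0095', '0.0021,-0.0093', '0.0033,-0.0090', '0.0044,-0.0085', '0.0054,-0.0079', '0.0063,-0.0072']
['0.0072,-0.0063', '0.0079,-0.0054', '0.0085,-0.0043', '0.0090,-0.0032', '0.0093,-0.0021', '0.0095,-0.0009']
```

```bash
python3 -m jog '[[[0,0.0009,0.0012,0,0,0],[0,-0.0080,0.0052,0,0,0],[0,-0.0086,0.0042,0,0,0],[0,-0.0090,0.0031,0,0,0],[0,-0.0094,0.0019,0,0,0],[0,-0.0095,0.0008,0,0,0],[0,-0.0095,-0.0004,0,0,0]]]' >/dev/null
python3 -c "
from h import *
ft(3.25)"
python3 -m jog '[[[0,-0.0094,-0.0016,0,0,0],[0,-0.0091,-0.0028,0,0,0],[0,-0.0087,-0.0039,0,0,0],[0,-0.0082,-0.0050,0,0,0],[0,-0.0075,-0.0059,0,0,0],[0,-0.0067,-0.0068,0,0,0]]]' >/dev/null
python3 - <<'E'
from h import *
ft(4.0); zoomall("z14")
E
```

```text
t16.62 pos [452.2 -47.4 236.5] R [[0.004, 0.661, -0.751], [-0.0, -0.751, -0.661], [-1.0, 0.003, -0.003]] F [ 9.4 -1.1 -1.8] T [-0.21 -1.88  0.03] g0.200 q [-0.36  0.13  1.65  0.    1.36  0.48]
psi 3.25 radial F -7.1 tang -6.3
t17.38 pos [438.2   6.  236.5] R [[0.001, 0.66, -0.751], [-0.003, -0.751, -0.66], [-1.0, 0.003, 0.001]] F [ 4.  -8.4  1.8] T [-1.42 -0.73  0.02] g0.194 q [-0.25  0.1   1.69 -0.    1.36  0.6 ]
psi 4.0 radial F -5.1 tang -7.8
```

View pics/z14.png

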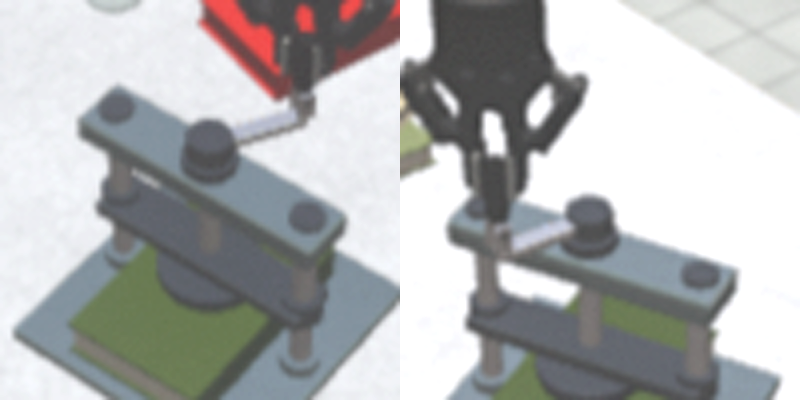

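```bash
python3 -m jog '[[[0,-0.0058,-0.0076,0,0,0],[0,-0.0048,-0.0083,0,0,0],[0,-0.0037,-0.0088,0,0,0],[0,-0.0026,-0.0092,0,0,0],[0,-0.0014,-0.0094,0,0,0],[0,-0.0002,-0.0096,0,0,0]]]' >/dev/null
python3 - <<'E'
from h import *
ft(4.75); zoomall("z15")
E
```

```text
t18.23 pos [464.6  55.  236.4] R [[-0.003, 0.661, -0.751], [-0.002, -0.751, -0.661], [-1.0, -0.0, 0.004]] F [-4.  -6.2  6.1] T [-1.33  0.62 -0.01] g0.197 q [-0.13  0.17  1.61 -0.    1.37  0.72]
psi 4.75 radial F -2.3 tang -7.0
```

View pics/z15.png

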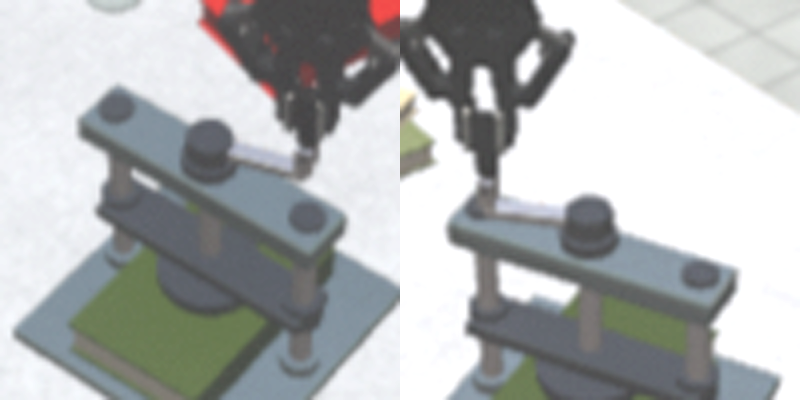

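```bash
python3 -m jog '[[[0,-0.0008,0,0,0,0],[0,0.0010,-0.0095,0,0,0],[0,0.0021,-0.0093,0,0,0],[0,0.0033,-0.0090,0,0,0]]]' >/dev/null
python3 -c "
from h import *
ft(5.125)"
python3 -m jog '[[[0,0.0044,-0.0085,0,0,0],[0,0.0054,-0.0079,0,0,0],[0,0.0063,-0.0072,0,0,0]]]' >/dev/null
python3 -c "
from h import *
ft(5.5);zoomall('z16')"
```

```text
t18.82 pos [489.1  68.9 236.3] R [[-0.003, 0.66, -0.751], [-0.003, -0.751, -0.66], [-1.0, 0.0, 0.004]] F [-5.2 -9.4  6.4] T [-1.56  0.84 -0.  ] g0.196 q [-0.1   0.22  1.53 -0.    1.39  0.75]
psi 5.125 radial F -7.3 tang -7.8
t19.20 pos [516.9  72.7 236.3] R [[-0.004, 0.661, -0.751], [-0.002, -0.751, -0.661], [-1.0, -0.002, 0.005]] F [-7.9 -7.7  6.7] T [-1.14  1.37 -0.01] g0.196 q [-0.08  0.29  1.45 -0.    1.41  0.77]
psi 5.5 radial F -8.1 tang -7.4
```

View pics/z16.png

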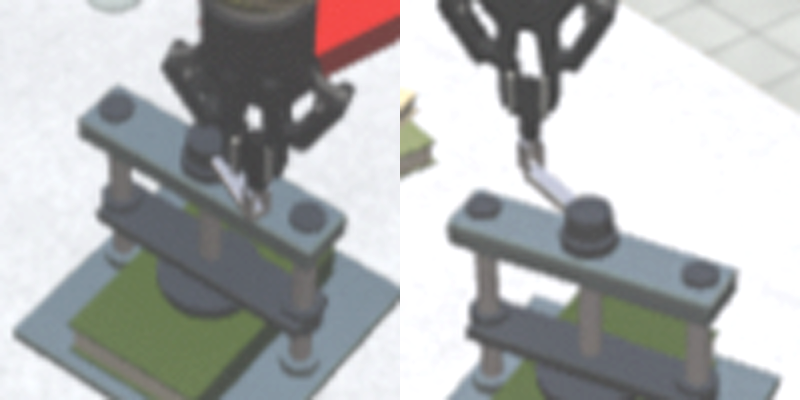

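```bash
python3 tab.py 6.25 7.25 8; python3 -m jog '[[[0,0.0072,-0.0063,0,0,0],[0,0.0079,-0.0054,0,0,0],[0,0.0085,-0.0043,0,0,0]]]' >/dev/null
python3 -c "
from h import *
ft(5.875)"
python3 -m jog '[[[0,0.0090,-0.0032,0,0,0],[0,0.0093,-0.0021,0,0,0],[0,0.0095,-0.0009,0,0,0]]]' >/dev/null
python3 -c "
from h import *
ft(6.25);zoomall('z17')"
```

```text
['0.0096,0.0003', '0.0094,0.0015', '0.0092,0.0026', '0.0088,0.0038', '0.0082,0.0048', '0.0076,0.0058', '0.0068,0.0067', '0.0059,0.0075']
t19.68 pos [543.9  66.2 236.3] R [[-0.006, 0.661, -0.751], [-0.0, -0.751, -0.661], [-1.0, -0.004, 0.005]] F [-11.9  -2.4   8.3] T [-0.42  2.09 -0.01] g0.189 q [-0.09  0.35  1.37 -0.    1.43  0.76]
psi 5.875 radial F -7.2 tang -9.8
t20.05 pos [566.4  50.6 236.3] R [[-0.007, 0.661, -0.75], [0.002, -0.75, -0.661], [-1.0, -0.006, 0.004]] F [-13.2   3.5   8.7] T [ 0.7   2.48 -0.06] g0.197 q [-0.12  0.4   1.3   0.    1.45  0.73]
psi 6.25 radial F -7.2 tang -11.7
```

View pics/z17.png

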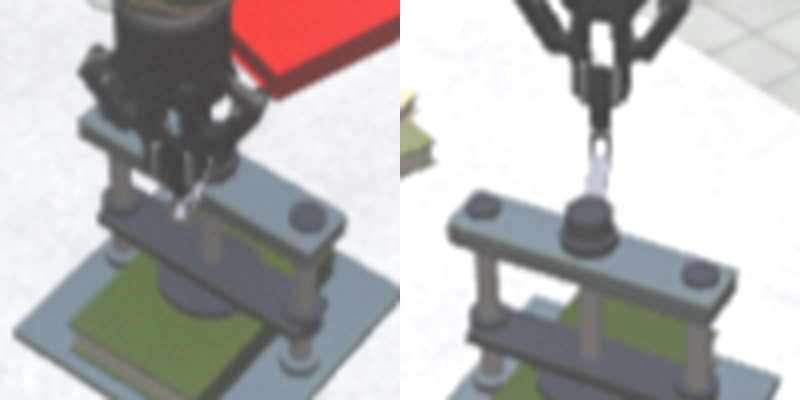

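```bash
python3 -c "
from h import *
u,t=uv(.725-6.25);L=[]
for i in range(8):
    s=ctrl.sense();L.append((-s['force']@t,s['force']@u));vision.capture('wrist')
print(np.round(L,1),np.mean(L,0))
c=cam('wrist');cv2.imwrite('pics/w18.png',c['image'][:,:,::-1])"
```

```text
[[-6.  -6.2]
 [-7.1 -6.1]
 [-5.  -5.1]
 [-7.2 -7. ]
 [-5.1 -6.4]
 [-5.7 -6.1]
 [-5.8 -6.1]
 [-4.8 -6.2]] [-5.8339834  -6.13281733]
```

View pics/w18.png

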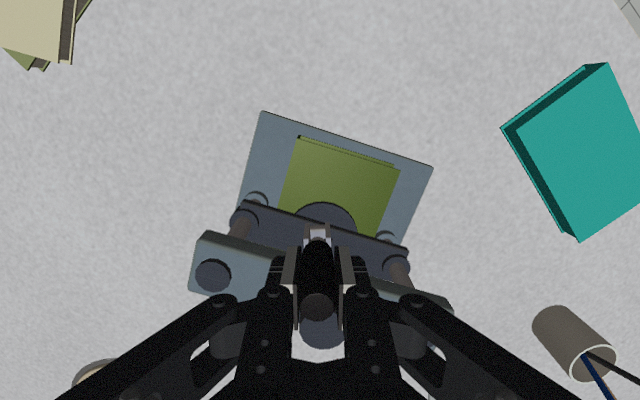

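```bash
python3 -m jog '[[[0,-0.0008,0.0005,0,0,0],[0,0,0,0,0,0]]]'
python3 -m jog '[[[0,0,0,0,0,0],[0,0,0,0,0,0],[0,0,0,0,0,0],[0,0,0,0,0,0]]]' 130
python3 -c "
from h import *
st();c=cam('wrist');cv2.imwrite('pics/w19.png',cv2.convertScaleAbs(cv2.resize(c['image'][150:340,220:420,::-1],None,fx=3,fy=3,interpolation=cv2.INTER_CUBIC),alpha=2))
f=lambda x,y:(220+x/3-.3,150+y/3-.3)
for y in (460,480,500,520): print(y,endfold(c,f(300,y),.725-6.25))
"
```

```text
time_s: 20.85
eef_pos: [566.8, 50.0, 236.4]
ee_rot: [-0.249, -0.661, -0.25, 0.662]
force: [-3.8, -0.6, 6.1]
grip_width: 0.191
time_s: 21.35
eef_pos: [567.7, 49.8, 236.2]
ee_rot: [-0.25, -0.661, -0.25, 0.662]
force: [-0.8, 1.0, 0.2]
grip_width: 0.491
t21.35 pos [567.7  49.8 236.2] R [[-0.0, 0.661, -0.751], [0.0, -0.751, -0.661], [-1.0, -0.0, 0.0]] F [-0.8  1.   0.2] T [-0.02 -0.04 -0.03] g0.491 q [-0.12  0.39  1.31  0.    1.44  0.73]
460 (np.float64(1.6246439173503133), array([ 3.28311589, 60.9115847 ]))
480 (np.float64(1.570685964437989), array([-6.73210376e-03,  6.09999996e+01]))
500 (np.float64(1.5132998898454184), array([-3.50535055, 60.89919965]))
520 (np.float64(1.4513432170894454), array([-7.26932315, 60.56531137]))
```

View pics/w19.png

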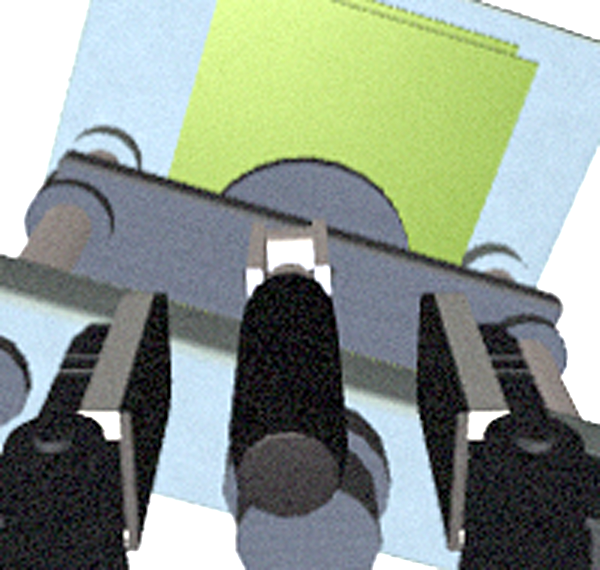

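```bash
python3 -m jog '[[[-0.02,0,0,0,0,0],[-0.03,0,0,0,0,0],[-0.04,0,0,0,0,0],[-0.04,0,0,0,0,0],[0,0,0.05,0,0,0],[0,0,0.05,0,0,0],[0,0,0.05,0,0,0],[0,0,0,0,0,0],[0,0,0,0,0,0]]]'
python3 -c "
from h import *
st();zoomall('z20')
c=cam('wrist');cv2.imwrite('pics/w20.png',c['image'][:,:,::-1])
c=cam('scene');cv2.imwrite('pics/s20.png',c['image'][:,:,::-1])"
```

```text
time_s: 22.52
eef_pos: [455.5, -49.2, 366.4]
ee_rot: [0.25, 0.662, 0.25, -0.661]
force: [-0.6, 1.0, 0.6]
grip_width: 0.491
t22.52 pos [455.5 -49.2 366.4] R [[0.0, 0.661, -0.751], [0.0, -0.751, -0.661], [-1.0, 0.0, -0.0]] F [-0.6  1.   0.6] T [-0.02 -0.   -0.03] g0.491 q [-0.36  0.1   1.35  0.    1.69  0.48]
```

View pics/z20.png

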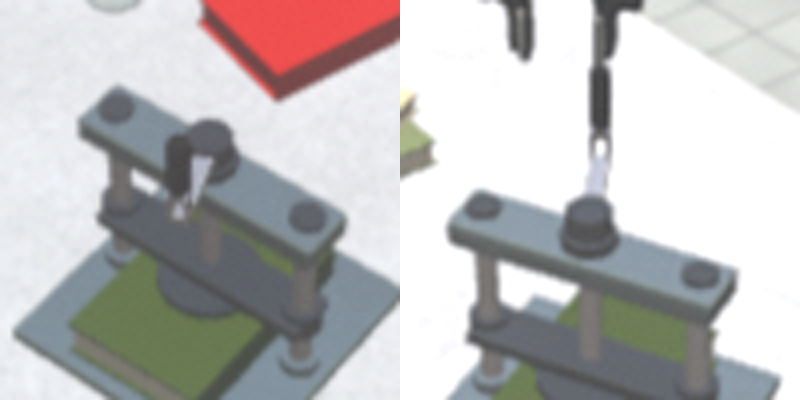

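View pics/w20.png

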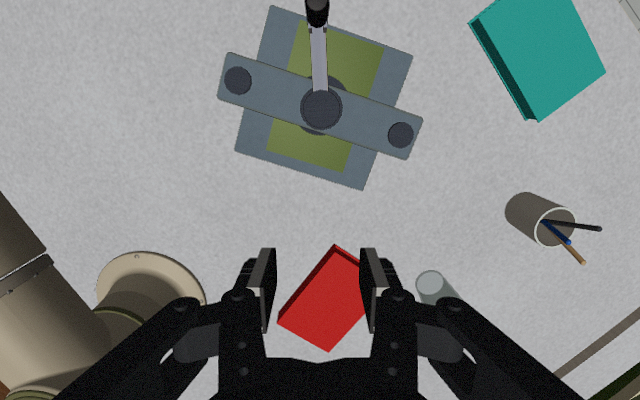

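View pics/s20.png

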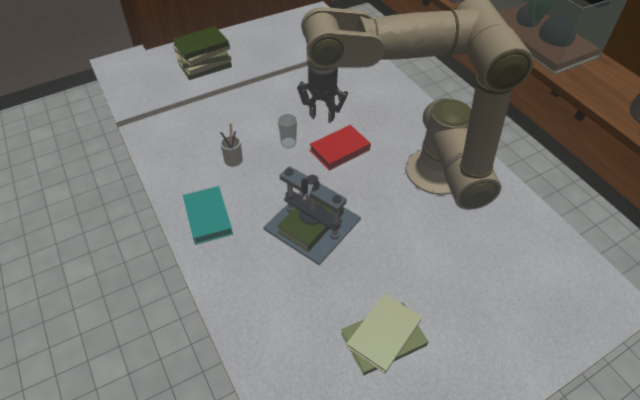

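```bash
python3 -c "
from rig import workorder; print(workorder.finish_job())"
```

```text
the job is handed in; nothing more can be done
None
```

The book is clamped at an estimated 55–60 N, inside the 30–80 N snug range. The grip stands upright and the gripper has let go and moved clear. I handed the job in at about 22.6 s on the robot's clock.

- **Unfolding:** I pinched the grip and swung it up. Near the end it was slipping out at the edge of the pads, so I re-gripped it and pushed until the outward force climbed to about 17 N, which I took as the stop. After I let go, the wrist camera put the fold at about 1.58 rad, and the scene and side views show the grip vertical.
- **Cranking:** I turned the crank about 6.25 rad clockwise. The force at the grip stayed at about 7.5 N until roughly 5.5 rad, then rose to 9.8 N and 11.7 N. The clamping force is worked out from that rise, with an error of about 10 N. It was not measured directly, and the pictures are too coarse to confirm it.
- **Surroundings:** in the final pictures the bystanders and the red and turquoise look-alikes appear where they were. The wrist force read zero within noise after release.

**Disagreement with the given data:** in the pictures the fingertips sit about 22 mm behind the tool point, not 8 mm ahead as stated. Because of this, my first attempt to pinch the grip closed above it without touching anything. I corrected for it from then on.

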